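# Load the battery tray of a portable RF analyser and latch it

## Robot

A 7-joint arm with a two-finger parallel gripper is mounted at the origin on the work surface. World frame = base frame: x ahead of the robot, y to its left, z up, the work surface at z = 0. Lengths are in m, angles in rad, forces in N, time in s.
With the tool pointing down it reaches from about 0.4 to 0.85 m from the base axis. Payload 10.4 kg.
Tool frame: the origin (TCP) lies between the finger pads; the fingertips stand 19 mm ahead of it and the grasp point (between the pads) is the TCP (manip.tip_reach is the z of the fingertips in the tool frame, in m); z points along the fingers, y is the direction in which the jaws open and shut (so a half turn about z gives the same grasp; the last joint's range is limited). The gripper opens to 85 mm and grips with 20 to 120 N. Pads are 22 mm wide; open, the fingers measure 114 mm over their backs; the gripper's body (76 mm by 85 mm) begins 54 mm behind the grasp point. The pads swing forward as they close: fully open they stand 13 mm farther back than shut.
Start: joints at [-1.32, 0.332, -0.065, 1.46, 0.022, 1.35, -0.088], TCP at [0.169, 0.602, 0.25] pointing down, gripper open.
Joint ranges: [-2.6, 2.6], [-0.5, 2.12], [-1.47, 1.34], [0.16, 2.42], [-1.27, 4.41], [0.06, 2.06], [-2.6, 2.6]. Speed limits (rad/s): [2.22, 2.22, 2.79, 2.79, 3.14, 3.14, 3.14].

## Interface

Orientations are given as a unit quaternion [x, y, z, w].
In Python, from workcell import sensors, cams, manip gives the robot as it stands.
- The arm moves only by the shell command python3 -m jog 'ROWS' [FORCE]. ROWS is JSON, a list of rows, each a list of 3 entries, a list of its own where there are three numbers: the shift along the world's x, y, z in m, then the turn, a rotation vector about the world's x, y, z in rad, then the opening in per cent of the stroke, from 0 (shut) to 100 (fully open). In form: [[[dx, dy, dz], [wx, wy, wz], grip], ...]. A call has 1 to 5 rows; each row shifts and turns the pose as measured when the row begins; what a row does not reach is not made up. A row lasts 1/8 s, in which the tool goes at most 62.5 mm and 10.7 degrees, less where a joint would pass 70% of its speed; a pose out of reach is approached as far as the arm can. A call with a gripper value outside its range is refused whole. The fingers move at their own pace and stop on an object; FORCE is the grip in N (left out, the last holds). Time passes only in rows, so rows that do not move let the fingers close. It gives the time, the measured TCP pose, the force and the opening at its end, in the units of the state.
- sensors.get_obs(): the state, without advancing time (a new reading comes with each control period).
- cams.camera(name): name is "scene" or "side" or "wrist"; returns (picture, depth): 400x640x3 uint8, red, green, blue; 400x640 float32, m along the optical axis (not along the pixel's ray), 0 where there is no reading.
- cams.camera_model(name): a dict with "intrinsics" (3x3 intrinsics, pixels), "view" (4x4, takes a point from world to camera coordinates). Camera axes: x right, y down, z forward; pixel columns grow to the right and rows downward; lengths in m; the calibration is good to about 2 mm. A picture is of the moment at which its call begins: read the wrist's pose just before it. camera_model takes no time and is no camera call; for the wrist camera it gives the pose at the moment of the call.
- manip.hand_in(): hands the job in, once; it reports no verdict.
The state is a dict: "clock": time; "joint_pos": joint angles; "joint_velocities": joint speeds; "tau": joint torques, N m; "position": TCP position; "ee_rot": TCP orientation; "ft_force": force on the tool from outside, world axes, zero at the start; "torque": the same for the moment, N m; "grip_width": opening from 0.0 (shut) to 1.0 (fully open).
Only numpy, scipy, OpenCV 4.12 (cv2) and the standard library are available. Lean on these libraries where they do the work, as an engineer would, in place of code of your own. Each camera call takes 0.05 s, during which the arm holds its last target.

## Task

Lower the battery pack into the open battery tray of the analyser so that it lies flat in it with its brass terminals towards the instrument. Push the tray in by its handle, never harder than about 15 N, until its push-push latch has caught, and let go to see that it stays in. Then hook or take hold of the handle and give it a light outward tug to make sure that it is latched; leave the tray in, and do not disturb the other things on the bench.

Things in the scene. Friction and masses are not known exactly. Their poses are not given: they have to be found in the camera images.
- analyser: Portable RF analyser, a cream and grey case fixed on the bench, dark screen on its left (seen from the robot), battery bay low on its right. Origin: bench level, in the plane of the front panel, under the middle of the bay. x points into the instrument (the way the tray is pushed in), y left, z up. In this frame the case covers x 0 to 250, y -65 to 155, z 0 to 100 mm.
- bay_mouth (a point): Middle of the bay's opening in the front panel, 44 mm above the bench, axes as the analyser's. The opening is 70 mm wide and 44 mm high: only a pack that lies flat in the tray goes in. Deep inside is the push-push latch, with its ejector and buffer. Its depth is set differently on each instrument, by up to 7 mm either way, and cannot be seen: it is found by feel.
- tray (a joint): How far the battery tray is drawn out, m, along the analyser's -x; starts at 0.096 to 0.106. Friction 1 N; from 0.024 an ejector spring adds 2 to 4.5 N. Pressed 3 to 4 mm past its latched place (8 to 10 N) it latches on release and stays at 0; a stiff rubber buffer is met at 4 mm. All these places +-0.007. Pressed too little, or again when latched, it springs out to 0.024: press again.
- tray_seat (a point): Middle of the floor of the aluminium tray, on its upper side, 30 mm above the bench; moves with the tray, axes as the analyser's. The hollow is 89 mm long (x), 51 mm wide (y). Side walls 3 mm thick rise 10 mm above the floor; the terminal wall at the inner end (+x) rises 26 mm; at the outer end the front plate, x -62.5 to -54.5 mm, rises 40 mm.
- terminal_wall: Black wall, 57 mm wide, 26 mm high, 4 mm thick, at the tray's inner end, with three brass springs that meet the pack's terminals. Ejector and buffer bear on its back, so it takes the push on the tray (the buffer yields only 1 mm per 15 N). More than 16 N breaks it: stop the push at 10 to 12 N. Origin: middle of its face towards the pack, 13 mm above the tray's floor.
- tray_front: Cream front plate of the tray (88 mm wide, 54 mm high) with a steel bow handle: a level bar 90 mm long (y), 16 mm high, 8 mm thick, on two posts 70 mm apart. Origin: middle of the bar's outer face, 42 mm above the bench; axes as the analyser's. Bar: x 0 to 8, z -8 to 8 mm. Plate: x 42 to 50, z -26 to 28 mm. Latched, it stands 4 to 18 mm off the panel.
- grip_pad: Black rubber pad 70 mm long, 16 mm high, 3 mm thick that forms the inner side of the handle bar, where a finger pulls. Same origin and axes as the front plate; the pad covers x 5 to 8 mm. Behind it, up to the plate, is a 34 mm gap for a finger, open above and below.
- pack: Battery pack to load: dark grey block 84 mm long (x), 46 mm wide (y), 28 mm high, 0.11 to 0.22 kg, pale grey label band round its middle, ribs at one end, three brass terminals at the other. Lies flat on the bench, left or right, its terminal end (+x) pointing away from the robot within about 40 degrees. Origin under its middle, z up.
- pack_terminals (a point): Middle of the end face of the battery pack that carries the brass terminals, 42 mm from the pack's middle, 14 mm above its underside.
- attenuator: Bystander: aluminium box 70 x 56 x 42 mm with a black dial on top and two brass connectors; origin under its middle. Leave it where it is.
- tape_measure: Bystander: grey tape measure 66 x 36 x 62 mm; origin under its middle. Leave it where it is.
- screwdriver: Bystander: black screwdriver 170 mm long, lying on the bench; origin under its middle. Leave it where it is.
Mind the look-alikes: they are no part of the job. Leave any pink or red look-alike of the pack alone.

How it is judged:
On the way, in this order (a step that is already met when the one before it is completed fails the run):
1. the pack lies flat in the open tray, terminals towards the instrument, and has been let go (x of pack in the frame of tray_seat between -0.005 and 0.005 m and y of pack in the frame of tray_seat between -0.005 and 0.005 m and z of pack in the frame of tray_seat between -0.004 and 0.003 m and x of pack_terminals in the frame of tray_seat above 0.03 m and value of joint tray above 0.05 m and contact force between the fingers and pack below 0.1 N), for 0.2 s.
2. the tray, let go, stays in by itself: it is latched (value of joint tray below 0.011 m and contact force between the fingers and tray_front below 0.05 N), for 0.3 s.
3. the handle is tugged outward (over 1 N on the pad at its back) and the tray stays in (value of joint tray below 0.011 m and contact force between the fingers and grip_pad above 1 N), for 0.1 s.
At the end, for the whole second after the job is handed in: The tray is latched: untouched and at rest, drawn out less than 11 mm; the pack lies flat in it within 5 mm of the seat's middle, terminals towards the instrument (all of step 2 and x of pack in the frame of tray_seat between -0.005 and 0.005 m and y of pack in the frame of tray_seat between -0.005 and 0.005 m and z of pack in the frame of tray_seat between -0.004 and 0.003 m and x of pack_terminals in the frame of tray_seat above 0.03 m and linear speed of each of tray_front, pack below 0.01 m/s).
It fails at once if the tray's terminal wall is pressed with more than 16 N (contact force between terminal_wall and anything else above 16 N).
It fails at once if the pack is dropped into the tray from more than about 25 mm (horizontal distance between pack and tray_seat below 0.06 m and linear speed of pack above 0.7 m/s and contact force between the fingers and pack below 0.1 N).
It fails at once if the attenuator box is moved by more than 30 mm (distance of attenuator from where it was at the start of the episode above 0.03 m).
It fails at once if the tape measure is moved by more than 30 mm (distance of tape_measure from where it was at the start of the episode above 0.03 m).
It fails at once if the screwdriver is moved by more than 30 mm (distance of screwdriver from where it was at the start of the episode above 0.03 m).
It also fails if it takes over 61 s, if anything falls off the work surface, if the arm or the gripper's body presses on something with over 40 N, if the wrist force passes 120 N, or if a joint passes its speed limit or range.

## Working session

There is one attempt and no reset: what is moved stays moved. The work goes in short steps, Python scripts to look and compute and a shell command to move; the robot and the scene stay as the last step left them, time stands still between calls to the robot, and variables do not carry over. Pictures are saved under pics/ and viewed, and the job is handed in when it is done.

```bash
ls; mkdir -p pics
cat > h.py <<'E'
import numpy as np, cv2
from workcell import sensors, cams, manip
def snap(name,fn):
    m=cams.camera_model(name); p,d=cams.camera(name)
    np.savez('pics/'+fn+'.npz',p=p,d=d,K=m['intrinsics'],V=m['view'])
    cv2.imwrite('pics/'+fn+'.png',p[...,::-1]); return p,d,np.array(m['intrinsics']),np.array(m['view'])
def load(fn):
    z=np.load('pics/'+fn+'.npz'); return z['p'],z['d'],z['K'],z['V']
def ray(K,V,u,v,z):
    "pixel -> world on plane z"
    T=np.linalg.inv(V); o=T[:3,3]; r=T[:3,:3]@np.linalg.inv(K)@np.array([u,v,1.]); return o+r*(z-o[2])/r[2]
def pts(d,K,V):
    v,u=np.mgrid[:d.shape[0],:d.shape[1]]; 
    c=np.stack([(u-K[0,2])/K[0,0]*d,(v-K[1,2])/K[1,1]*d,d,np.ones_like(d)],-1)
    return (c@np.linalg.inv(V).T)[...,:3]
E
python3 - <<'E'
from h import *
print(sensors.get_obs())
for n in ["scene","side","wrist"]:
    p,d,K,V=snap(n,n+'0'); print(n,K.tolist(),np.linalg.inv(V).round(3).tolist())
E
```

```text
pics
{'clock': 0.0, 'joint_pos': array([-1.31959919,  0.33284761, -0.06471874,  1.46097341,  0.02159262,
        1.34989704, -0.08848293]), 'joint_velocities': array([ 0.00127911,  0.00043392,  0.00197862,  0.00025946,  0.00095972,
        0.00053571, -0.00033942]), 'tau': array([ 1.05019476e-04, -6.25468183e+01,  4.90721629e-02, -3.91590357e+01,
        1.62220857e-02,  1.02074406e-02,  1.23847983e-05]), 'position': array([0.1688871 , 0.60137303, 0.24951579]), 'ee_rot': array([ 1.36444165e-01,  9.90647505e-01, -7.11571012e-04, -7.03296726e-05]), 'ft_force': array([ 0.30930323, -0.48628365,  0.62107236]), 'torque': array([0.00735602, 0.01203588, 0.01835737]), 'grip_width': 0.9951992337410496}
scene [[432.4660514513462, 0.0, 327.34429411357], [0.0, 432.4660514513462, 201.37535362687564], [0.0, 0.0, 1.0]] [[0.733, 0.53, -0.426, 1.041], [0.68, -0.572, 0.459, -0.57], [-0.001, -0.626, -0.78, 1.013], [0.0, 0.0, 0.0, 1.0]]
side [[447.615093571385, 0.0, 318.2033637392178], [0.0, 447.615093571385, 202.10035431495533], [0.0, 0.0, 1.0]] [[0.701, -0.355, 0.618, -0.336], [-0.713, -0.355, 0.605, -0.862], [0.005, -0.865, -0.502, 0.766], [0.0, 0.0, 0.0, 1.0]]
wrist [[343.8586104481187, 0.0, 322.96533865495235], [0.0, 343.8586104481187, 193.74051475232747], [0.0, 0.0, 1.0]] [[0.271, 0.915, 0.298, 0.094], [0.963, -0.256, -0.088, 0.621], [-0.004, 0.311, -0.95, 0.373], [0.0, 0.0, 0.0, 1.0]]
```

View pics/scene0.png

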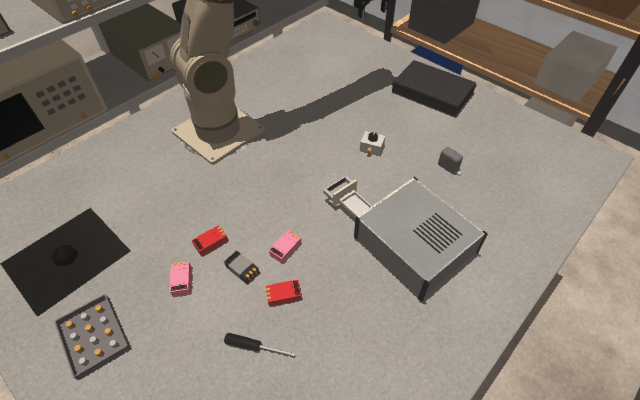

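View pics/side0.png

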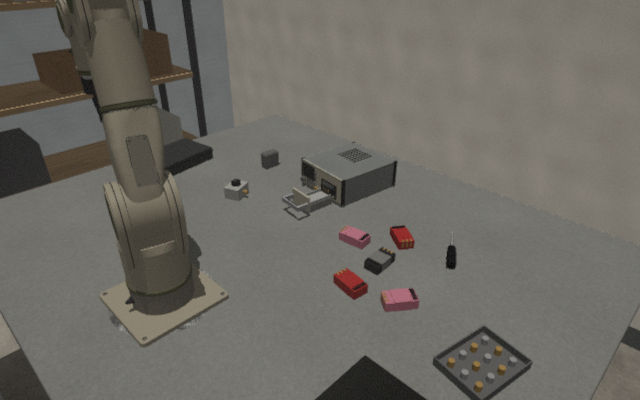

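View pics/wrist0.png

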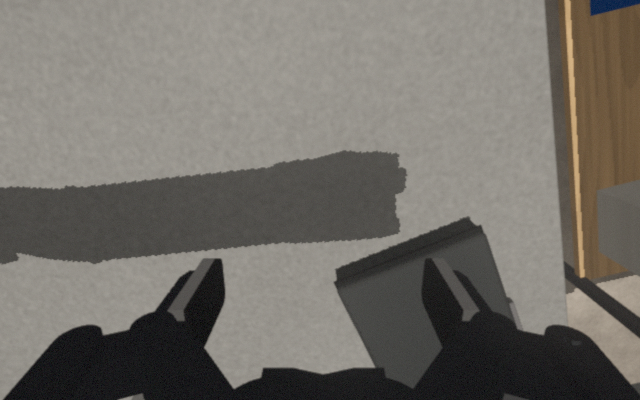

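Candidates for the pack in the scene view are dark grey (242,266), pink (180,278), pink (285,245), red (210,240) and red (284,292). The dark grey one fits the description. Next I'll look at close crops of it and of the tray.

Run:
```python
from h import *
p,d,K,V=load('scene0')
a=cv2.resize(p[235:305,200:310],None,fx=7,fy=7,interpolation=cv2.INTER_CUBIC)[:,:,::-1]
cv2.imwrite('pics/cropA.png',a)
a=cv2.resize(p[165:240,310:420],None,fx=7,fy=7,interpolation=cv2.INTER_CUBIC)[:,:,::-1]
cv2.imwrite('pics/cropB.png',a)
for u,v,z in [(242,266,.028),(284,292,.028),(285,245,.028),(210,240,.028),(180,278,.028),(260,345,.015),(372,140,.04),(451,160,.06),(340,190,.05)]:
    print((u,v),ray(K,V,u,v,z).round(3), d[v,u], pts(d,K,V)[v,u].round(3))
```

```text
(242, 266) [ 0.486 -0.3    0.028] 1.1268473 [ 0.487 -0.3    0.029]
(284, 292) [ 0.621 -0.277  0.028] 1.0795752 [ 0.622 -0.278  0.03 ]
(285, 245) [ 0.521 -0.179  0.028] 1.1671087 [ 0.522 -0.18   0.029]
(210, 240) [ 0.36  -0.307  0.028] 1.1755497 [ 0.362 -0.308  0.031]
(180, 278) [ 0.397 -0.431  0.028] 1.1061411 [ 0.397 -0.431  0.028]
(260, 345) [ 0.673 -0.405  0.015] 1.0072426 [ 0.674 -0.406  0.018]
(372, 140) [0.442 0.289 0.04 ] 1.3919487 [0.449 0.279 0.051]
(451, 160) [0.687 0.367 0.06 ] 1.3366231 [0.684 0.376 0.051]
(340, 190) [0.513 0.053 0.05 ] 1.2344279 [0.524 0.04  0.071]
```

View pics/cropA.png

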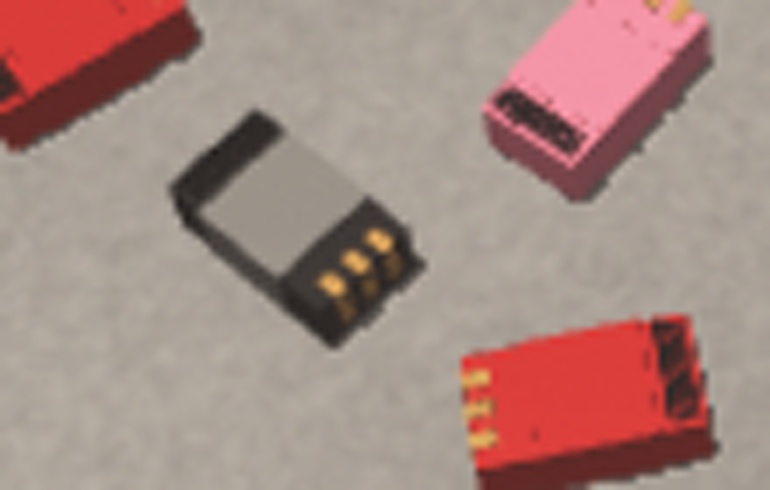

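View pics/cropB.png

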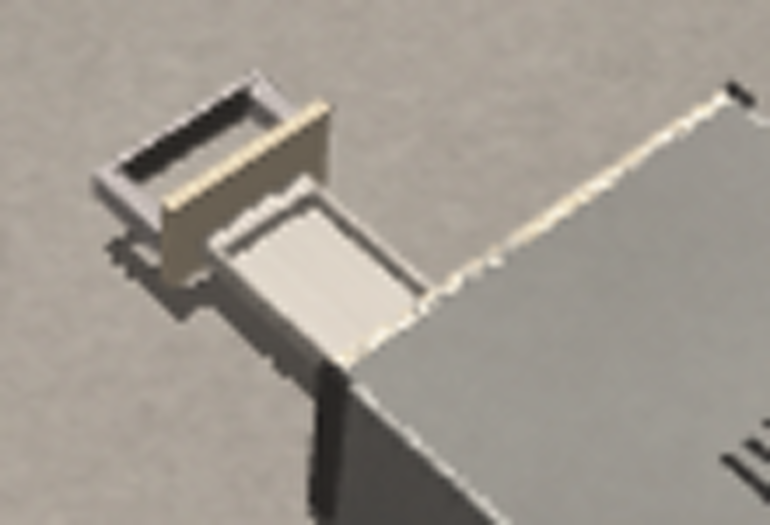

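The crop confirms the dark grey pack: label band, ribs at upper left, and three brass terminals at lower right around (252,272). The tray is open at about (350,200), with its handle at (335,187). Rough poses next.

Run:
```python
from h import *
p,d,K,V=load('scene0')
A=lambda x,y:(200+x/7,235+y/7); B=lambda x,y:(310+x/7,165+y/7)
r=lambda q,z: ray(K,V,*q,z)[:2].round(4)
c=[r(A(*q),.028) for q in [(172,188),(257,110),(408,232),(328,325)]]; print(c, np.mean(c,0)); 
a=r(A(365,270),.028)-r(A(213,150),.028);print('packyaw',np.degrees(np.arctan2(a[1],a[0])))
for n,q,z in [('plateTopL',B(330,104),.070),('plateTopR',B(165,206),.070),('caseFL',B(728,95),.1),('caseFR',B(345,365),.1),('bar_outL',B(258,72),.05),('bar_outR',B(95,180),.05),('wallL',B(315,180),.04),('wallR',B(213,245),.04)]:
    print(n,r(q,z))
print(manip.tip_reach)
```

```text
[array([ 0.4431, -0.3232]), array([ 0.4398, -0.2793]), array([ 0.5223, -0.2755]), array([ 0.53  , -0.3209])] [ 0.4838   -0.299725]
packyaw 3.6596895850068094
plateTopL [0.5346 0.1029]
plateTopR [0.5214 0.0155]
caseFL [0.6656 0.1944]
caseFR [ 0.6399 -0.0146]
bar_outL [0.4894 0.1102]
bar_outR [0.4795 0.0185]
wallL [0.5416 0.0875]
wallR [0.5335 0.0321]
0.019
```

```bash
python3 -m jog '[[[0.045,-0.04,0.01],[0,0,0.06],100],[[0.045,-0.04,0.01],[0,0,0.06],100],[[0.045,-0.04,0],[0,0,0.03],100],[[0.04,-0.048,0],[0,0,0],100],[[0.035,-0.05,0],[0,0,0],100]]'
python3 -m jog '[[[0.02,-0.058,0],[0,0,0],100],[[0.02,-0.058,0],[0,0,0],100],[[0.01,-0.06,0],[0,0,0],100],[[0.01,-0.06,0],[0,0,0],100],[[0,-0.04,0],[0,0,0],100]]'
```

```text
clock: 0.78
position: [0.3781, 0.3808, 0.268]
ee_rot: [0.055, 0.999, -0.002, -0.001]
ft_force: [1.7, 0.6, 0.5]
grip_width: 0.999
clock: 1.4
position: [0.4396, 0.0963, 0.2672]
ee_rot: [0.057, 0.998, -0.002, -0.001]
ft_force: [0.4, 0.7, 0.1]
grip_width: 1.0
```

```bash
python3 -m jog '[[[0,0,0],[0,0,0],100]]'
python3 - <<'E'
from h import *
p,d,K,V=snap('wrist','w1')
E
```

```text
clock: 1.52
position: [0.4398, 0.0933, 0.2674]
ee_rot: [0.06, 0.998, -0.001, -0.001]
ft_force: [0.7, 0.5, 0.1]
grip_width: 0.998
```

View pics/w1.png

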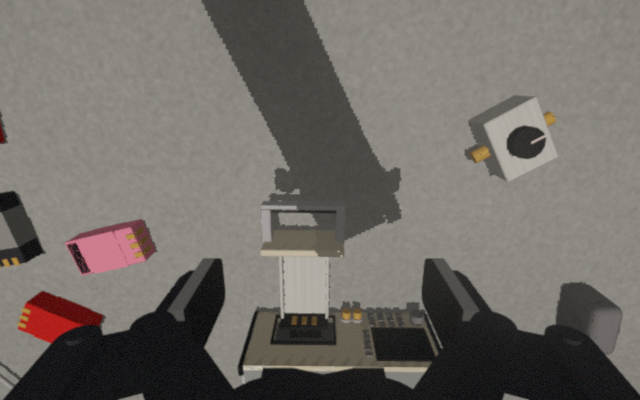

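Wrist view from above: handle bar at (303,207), plate top at (303,243), hollow from (280,256) to (329,318), terminal wall with springs at (303,322), attenuator at (515,140). Next I'll crop it.

Run:
```python
from h import *
p,d,K,V=load('w1')
a=cv2.resize(p[195:350,235:365],None,fx=5,fy=5,interpolation=cv2.INTER_CUBIC)[:,:,::-1]
a=cv2.convertScaleAbs(a,alpha=1.3)
cv2.imwrite('pics/cropC.png',a[:600] if 0 else cv2.resize(a,None,fx=.77,fy=.77))
```

```text
(no output)
```

View pics/cropC.png

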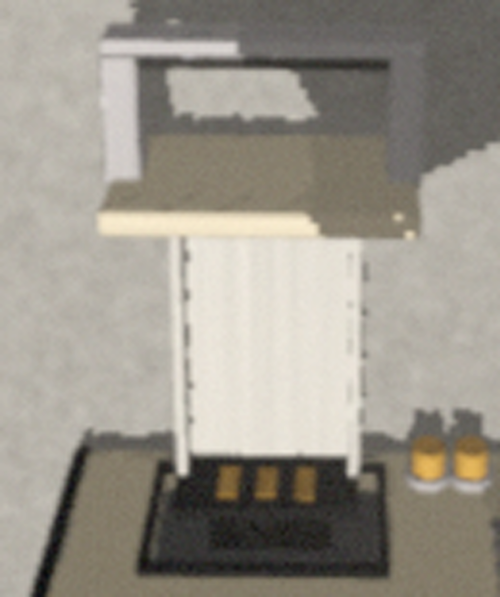

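Run:
```python
from h import *
p,d,K,V=load('w1')
f=lambda n,x,y,z: print(n,ray(K,V,235+x/3.85,195+y/3.85,z).round(4)[:2])
f('plate out R',98,213,.07);f('plate in R',98,236,.07);f('plate in L',416,236,.07)
f('bar top outer R',103,40,.05);f('bar top outer L',424,42,.05)
f('wallR outer near',172,240,.04);f('wallR outer far',180,474,.04)
f('wallL outer near',364,240,.04);f('wallL outer far',360,474,.04)
f('wallR in near',186,240,.04);f('wallR in far',190,460,.04)
f('floor end R',189,458,.03);f('floor end L',347,458,.03)
f('mouthR',140,572,.022);f('mouthL',388,574,.022);f('mouthtopR',160,462,.066);f('mouthtopL',385,464,.066)
f('springs mid',266,482,.045)
X=pts(d,K,V); 
for q in [(303,207),(303,250),(303,285),(303,325)]: print(q,X[q[1],q[0]].round(4))
```

```text
plate out R [0.5189 0.0154]
plate in R [0.5258 0.0142]
plate in L [0.5358 0.0997]
bar top outer R [0.477  0.0207]
bar top outer L [0.4879 0.1078]
wallR outer near [0.5449 0.0276]
wallR outer far [0.6268 0.0171]
wallL outer near [0.5516 0.0841]
wallL outer far [0.6334 0.0735]
wallR in near [0.5454 0.0318]
wallR in far [0.622 0.021]
floor end R [0.6286 0.0185]
floor end L [0.6345 0.0692]
mouthR [ 0.6781 -0.007 ]
mouthL [0.6887 0.0769]
mouthtopR [0.6024 0.0182]
mouthtopL [0.6107 0.0832]
springs mid [0.6291 0.0444]
(303, 207) [0.4843 0.0635 0.049 ]
(303, 250) [0.5249 0.059  0.0677]
(303, 285) [0.5907 0.0475 0.0294]
(303, 325) [0.6299 0.0435 0.0524]
```

```bash
python3 -m jog '[[[0.01,-0.06,0],[0,0,0.03],100],[[0.01,-0.06,0],[0,0,0.03],100],[[0,-0.06,0],[0,0,0.03],100],[[-0.01,-0.06,0],[0,0,0.03],100],[[-0.01,-0.06,0],[0,0,0.03],100]]'
python3 -m jog '[[[-0.01,-0.05,-0.01],[0,0,0],100],[[0,0,0],[0,0,0],100]]'
python3 - <<'E'
from h import *
p,d,K,V=snap('wrist','w2')
E
```

```text
clock: 2.2
position: [0.4415, -0.2018, 0.2671]
ee_rot: [-0.029, 1.0, -0.002, -0.0]
ft_force: [1.6, -0.3, 0.4]
grip_width: 1.001
clock: 2.45
position: [0.4311, -0.2552, 0.257]
ee_rot: [-0.028, 1.0, -0.003, -0.0]
ft_force: [0.2, 0.5, -1.0]
grip_width: 0.995
```

View pics/w2.png

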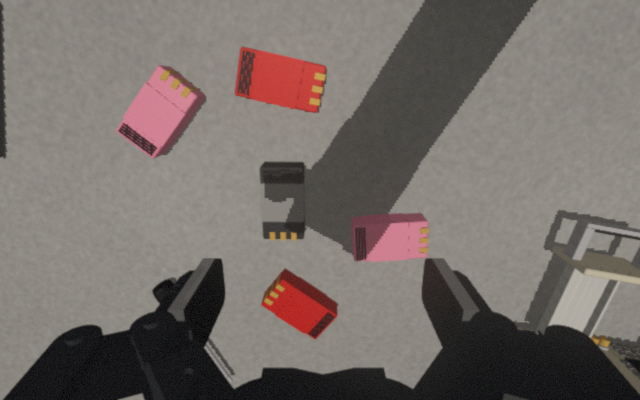

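The pack is at (283,200) with its terminals at the lower end, (283,236), away from the robot. Pink neighbour edge at x=352, red at (300,305). Next is a crop for the edges.

Run:
```python
from h import *
p,d,K,V=load('w2')
a=cv2.resize(p[150:250,245:325],None,fx=6,fy=6,interpolation=cv2.INTER_CUBIC)[:,:,::-1]
a=cv2.convertScaleAbs(a,alpha=1.8)
cv2.imwrite('pics/cropD.png',a)
```

```text
(no output)
```

View pics/cropD.png

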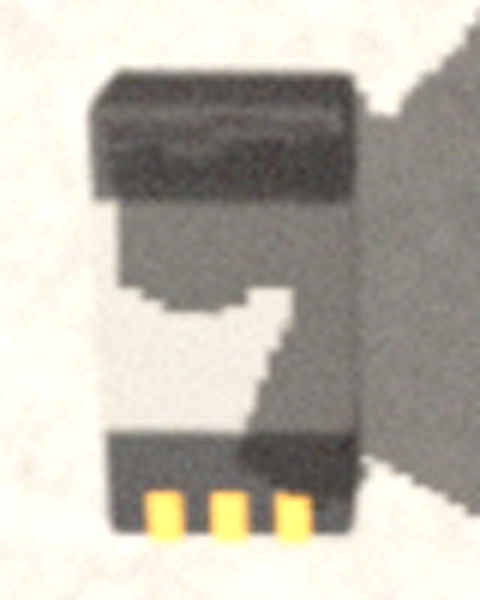

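Run:
```python
from h import *
p,d,K,V=load('w2')
f=lambda x,y,z: ray(K,V,245+x/6,150+y/6,z)[:2]
c=[f(93,109,.028),f(350,107,.028),f(353,533,.028),f(114,533,.028)]
print(np.round(c,4)); m=np.mean(c,0); print(m)
for i,j in [(0,3),(1,2),(0,1),(3,2)]:
    e=c[j]-c[i]; print(np.linalg.norm(e),np.degrees(np.arctan2(e[1],e[0])))
for q in [(150,70),(300,70)]: print(f(*q,0))
X=pts(d,K,V); print(X[185:225:10,283].round(3))
o=sensors.get_obs(); print(o['position'])
```

```text
[[ 0.4432 -0.3243]
 [ 0.4402 -0.2793]
 [ 0.5221 -0.2756]
 [ 0.5248 -0.3204]]
[ 0.48258537 -0.29989912]
0.08170592153450304 2.7355344337816967
0.08199074685234223 2.572109018392232
0.045115742023285915 93.75238193178744
0.044877742651059586 93.39452244086185
[ 0.44217294 -0.31862199]
[ 0.44055312 -0.29041782]
[[ 0.46  -0.3    0.029]
 [ 0.471 -0.3    0.029]
 [ 0.483 -0.3    0.027]
 [ 0.495 -0.3    0.028]]
[ 0.4322737  -0.2530153   0.25724122]
```

```bash
python3 -m jog '[[[0.038,-0.035,-0.02],[0,0,0],100],[[0.013,-0.012,-0.05],[0,0,0],100],[[0,0,-0.05],[0,0,0],100],[[0,0,-0.04],[0,0,0],100],[[0,0,0],[0,0,0],100]]' 30
```

```text
clock: 3.12
position: [0.4932, -0.2883, 0.0932]
ee_rot: [-0.039, 0.999, 0.001, 0.003]
ft_force: [-1.2, 0.0, 0.4]
grip_width: 1.001
```

```bash
python3 -m jog '[[[-0.01,-0.012,-0.02],[0,0,-0.025],100],[[0,0,0],[0,0,0],100]]'
python3 - <<'E'
from h import *
o=sensors.get_obs();print(o['position'],o['ee_rot'])
p,d,K,V=snap('wrist','w3')
E
```

```text
clock: 3.38
position: [0.485, -0.2996, 0.0745]
ee_rot: [-0.028, 1.0, 0.001, 0.005]
ft_force: [-0.8, 0.1, 0.0]
grip_width: 0.998
[ 0.48502309 -0.29963676  0.07450075] [-0.02751214  0.99961012  0.00107903  0.00463946]
```

View pics/w3.png

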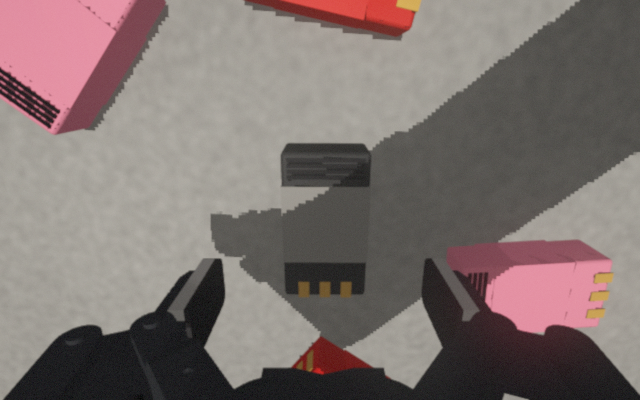

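Pack centred between the fingers (columns 283–368, fingers 222 and 425). Descend and grip.

```bash
python3 -m jog '[[[-0.002,0,-0.035],[0,0,0],100],[[0,0,-0.01],[0,0,0],100],[[0,0,0],[0,0,0],100]]' 30
```

```text
clock: 3.8
position: [0.488, -0.2999, 0.034]
ee_rot: [-0.029, 1.0, 0.0, 0.009]
ft_force: [-0.2, 0.4, -0.0]
grip_width: 0.999
```

```bash
python3 -m jog '[[[-0.005,0,-0.005],[0,0.018,0],100],[[0,0,0],[0,0,0],100]]' 30
```

```text
clock: 4.05
position: [0.4838, -0.3004, 0.0308]
ee_rot: [-0.029, 1.0, -0.0, 0.001]
ft_force: [-0.2, -0.6, -0.6]
grip_width: 1.0
```

```bash
python3 -m jog '[[[0,0,-0.002],[0,0,0],40],[[0,0,0],[0,0,0],40],[[0,0,0],[0,0,0],30],[[0,0,0],[0,0,0],30]]' 35;python3 -m jog '[[[0,0,0],[0,0,0],30],[[0,0,0],[0,0,0],30]]'
```

```text
clock: 4.55
position: [0.4845, -0.3007, 0.0297]
ee_rot: [-0.029, 1.0, -0.0, 0.002]
ft_force: [-0.3, -0.1, -1.7]
grip_width: 0.527
clock: 4.8
position: [0.4845, -0.3007, 0.0297]
ee_rot: [-0.029, 1.0, -0.0, 0.002]
ft_force: [-0.3, -0.2, 0.7]
grip_width: 0.531
```

```bash
python3 -m jog '[[[0,0,0.06],[0,0,0],30],[[0,0,0.06],[0,0,0],30],[[0,0.05,0.02],[0,0,-0.03],30],[[0.01,0.055,0],[0,0,-0.03],30],[[0.015,0.055,0],[0,0,-0.03],30]]'; python3 -m jog '[[[0.02,0.055,0],[0,0,-0.03],30],[[0.015,0.05,0],[0,0,-0.03],30],[[0.015,0.05,0],[0,0,-0.03],30],[[0,0,0],[0,0,0],30]]'
python3 - <<'E'
from h import *
o=sensors.get_obs();print(o['position'],o['ee_rot'])
p,d,K,V=snap('wrist','w4')
E
```

```text
clock: 5.42
position: [0.5065, -0.1409, 0.1729]
ee_rot: [0.022, 1.0, -0.0, 0.001]
ft_force: [1.7, -0.1, -2.2]
grip_width: 0.528
clock: 5.92
position: [0.5571, 0.0251, 0.1724]
ee_rot: [0.065, 0.998, 0.001, 0.0]
ft_force: [-1.0, -1.1, -1.8]
grip_width: 0.529
[0.55706561 0.02512648 0.1724156 ] [6.53727944e-02 9.97860469e-01 8.90760087e-04 2.96346233e-04]
```

View pics/w4.png

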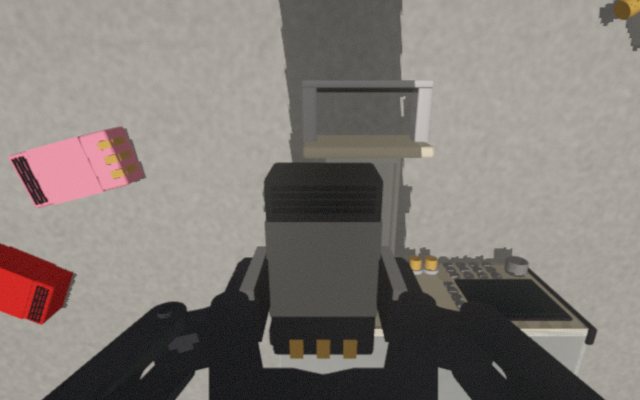

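Pack held squarely, label towards the camera, terminals at (323,348); tray handle at (365,85), plate top at (367,150). Now I'll measure where the pack sits in the hand.

Run:
```python
from h import *
p,d,K,V=load('w4')
a=cv2.resize(p[70:370,250:440],None,fx=4,fy=4,interpolation=cv2.INTER_CUBIC)[:,:,::-1]
a=cv2.convertScaleAbs(a,alpha=2)
cv2.imwrite('pics/cropE.png',cv2.resize(a,None,fx=.5,fy=.5,interpolation=cv2.INTER_AREA))
```

```text
(no output)
```

View pics/cropE.png

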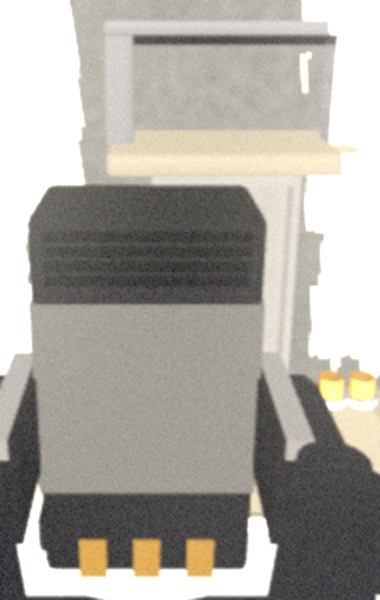

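Run:
```python
from h import *
p,d,K,V=load('w4')
f=lambda x,y,z: ray(K,V,250+x/2,70+y/2,z)[:2]
X=pts(d,K,V); print(X[200:330:20,323].round(4))
zt=.1707
c=[f(30,226,zt),f(265,224,zt),f(248,569,zt),f(46,567,zt)]
print(np.round(c,4)); m=np.mean(c,0); 
t=np.array([.55707,.02513]); print(m,'pack-TCP',m-t)
for i,j in [(0,3),(1,2),(0,1),(3,2)]:
    e=c[j]-c[i]; print(np.linalg.norm(e),np.degrees(np.arctan2(e[1],e[0])))
e=.5*(f(50,186,zt-.028)+f(245,186,zt-.028)); print('bottom near edge mid',e-t)
pl=[f(108,152,.07),f(107,174,.07),f(340,174,.07)]; print('plate',np.round(pl,4))
b=[f(106,22,.05),f(335,37,.05)]; print(b)
```

```text
[[0.5225 0.0278 0.1705]
 [0.531  0.0267 0.1699]
 [0.5397 0.0255 0.1696]
 [0.5483 0.0244 0.1703]
 [0.5578 0.0231 0.1699]
 [0.5674 0.0218 0.17  ]
 [0.5775 0.0205 0.1701]]
[[ 0.5128  0.007 ]
 [ 0.5183  0.051 ]
 [ 0.5984  0.0409]
 [ 0.5919 -0.0041]]
[0.55536421 0.02368894] pack-TCP [-0.00170579 -0.00144106]
0.07986547841509797 -7.94285366348996
0.08079696281933385 -7.15120346460823
0.04433700799124446 82.99694041633916
0.04544779719211563 81.80933469702872
bottom near edge mid [-0.04256258  0.00402289]
plate [[0.5181 0.0157]
 [0.5254 0.0142]
 [0.5355 0.0912]]
[array([0.47756242, 0.01995886]), array([0.49259726, 0.09668356])]
```

```bash
python3 -m jog '[[[0.03,0.0255,0],[0,0,0.006],30],[[0,0,-0.04],[0,0,0],30],[[0,0,-0.02],[0,0,0],30],[[0,0,0],[0,0,0],30]]'
python3 - <<'E'
from h import *
o=sensors.get_obs();print(o['position'],o['ee_rot'])
E
```

```text
clock: 6.48
position: [0.5868, 0.0425, 0.1112]
ee_rot: [0.067, 0.998, -0.0, 0.0]
ft_force: [0.8, 0.1, -1.4]
grip_width: 0.532
[0.58676894 0.04251345 0.11122856] [ 6.66106538e-02  9.97778878e-01 -4.97361934e-04  2.91458629e-04]
```

```bash
python3 -m jog '[[[0,0.008,-0.005],[0,0,0.01],30],[[0,0,0],[0,0,0],30]]'
python3 - <<'E'
from h import *
o=sensors.get_obs();print(o['position'],o['ee_rot'])
p,d,K,V=snap('wrist','w5'); snap('side','s5'); p=load('s5')[0]
cv2.imwrite('pics/s5c.png',cv2.resize(p[140:230,260:380],None,fx=6,fy=6,interpolation=cv2.INTER_CUBIC)[:,:,::-1])
E
```

```text
clock: 6.72
position: [0.5872, 0.0498, 0.1075]
ee_rot: [0.062, 0.998, -0.0, 0.001]
ft_force: [0.7, -0.5, -1.6]
grip_width: 0.53
[0.58717714 0.04979111 0.10747764] [ 6.21082750e-02  9.98068891e-01 -2.91240362e-04  9.83005247e-04]
```

View pics/w5.png

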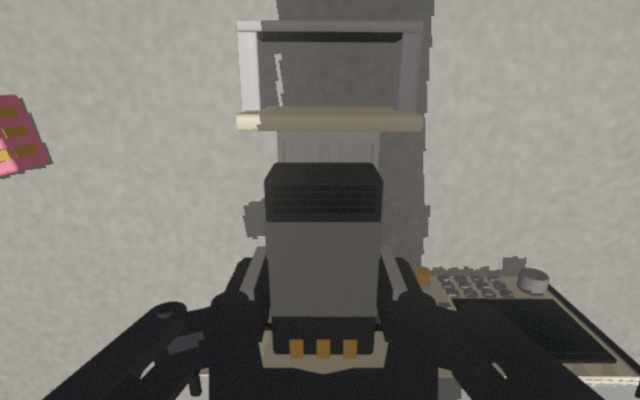

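View pics/s5c.png

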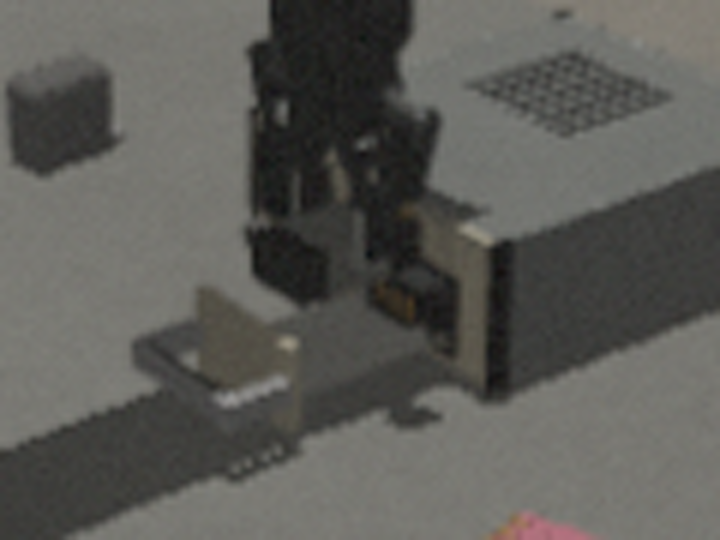

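The pack is above the tray. In w5 the plate spans columns 236–424 at row 125 and the wall tops appear at about 280 and 378, row 150. I'll check these once more.

Run:
```python
from h import *
p,d,K,V=load('w5')
a=cv2.resize(p[95:195,225:435],None,fx=3.8,fy=3.8,interpolation=cv2.INTER_CUBIC)[:,:,::-1]
a=cv2.convertScaleAbs(a,alpha=2)
cv2.imwrite('pics/cropF.png',a)
```

```text
(no output)
```

View pics/cropF.png

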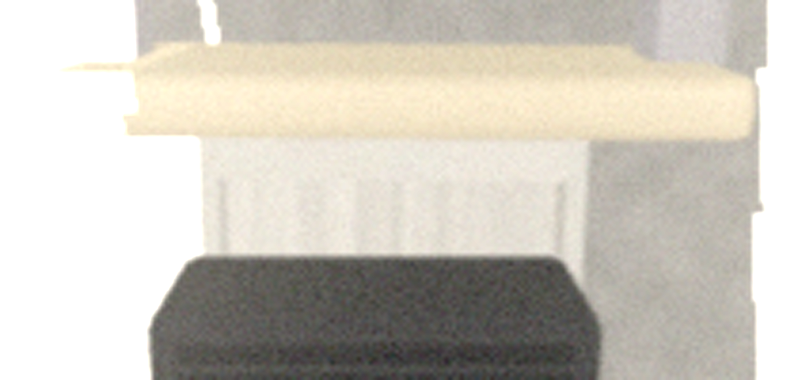

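Run:
```python
from h import *
p,d,K,V=load('w5')
f=lambda x,y,z: ray(K,V,225+x/3.8,95+y/3.8,z)[:2]
ax=np.array([.9925,-.122]); ay=np.array([.122,.9925]); t=np.array([.58718,.04979])
for n,q in dict(wl=(203,220,.04),wr=(587,220,.04),plL=(44,132,.07),plR=(753,136,.07),holEnd=(390,180,.04),packB_L=(200,258,.0778),packB_R=(558,258,.0778)).items():
    w=f(*q); print(n,w.round(4),'rel tcp ax,ay',((w-t)@ax).round(4),((w-t)@ay).round(4))
```

```text
wl [0.5444 0.0278] rel tcp ax,ay -0.0398 -0.027
wr [0.5514 0.084 ] rel tcp ax,ay -0.0397 0.0296
plL [0.5258 0.0151] rel tcp ax,ay -0.0567 -0.0419
plR [0.537  0.1007] rel tcp ax,ay -0.0561 0.0444
holEnd [0.5419 0.0559] rel tcp ax,ay -0.0456 0.0006
packB_L [0.5419 0.0327] rel tcp ax,ay -0.0428 -0.0225
packB_R [0.5472 0.0751] rel tcp ax,ay -0.0427 0.0202
```

```bash
python3 -m jog '[[[-0.001,0.002,-0.025],[0,0,0],30],[[0,0,0],[0,0,0],30]]'
```

```text
clock: 7.08
position: [0.5873, 0.0509, 0.084]
ee_rot: [0.063, 0.998, -0.0, 0.003]
ft_force: [0.5, 0.3, -1.7]
grip_width: 0.527
```

```bash
python3 -m jog '[[[-0.002,0.0005,-0.014],[0,0.006,0.004],30],[[0,0,0],[0,0,0],30]]'; python3 -m jog '[[[-0.001,0.0005,-0.007],[0,0.003,0],30],[[0,0,0],[0,0,0],30]]'
```

```text
clock: 7.32
position: [0.5861, 0.0513, 0.0708]
ee_rot: [0.061, 0.998, 0.0, 0.0]
ft_force: [-0.1, 0.2, -2.2]
grip_width: 0.525
clock: 7.58
position: [0.5855, 0.0517, 0.064]
ee_rot: [0.061, 0.998, 0.0, -0.001]
ft_force: [-1.4, 0.5, -2.1]
grip_width: 0.53
```

```bash
python3 -m jog '[[[0.0005,0,-0.003],[0,0,0],30],[[0,0,0],[0,0,0],30]]'
```

```text
clock: 7.82
position: [0.5862, 0.0516, 0.0611]
ee_rot: [0.061, 0.998, 0.0, -0.001]
ft_force: [0.8, 0.2, -1.0]
grip_width: 0.53
```

```bash
python3 -m jog '[[[0,0,0],[0,0,0],75],[[0,0,0],[0,0,0],75],[[0,0,0],[0,0,0],75],[[0,0,0.04],[0,0,0],75],[[-0.03,0,0.05],[0,0,0],75]]';python3 -m jog '[[[-0.05,0,0.03],[0,0,0],75],[[0,0,0],[0,0,0],75]]'
python3 - <<'E'
from h import *
p,d,K,V=snap('wrist','w6')
E
```

```text
clock: 8.45
position: [0.5554, 0.0515, 0.1507]
ee_rot: [0.061, 0.998, -0.001, -0.002]
ft_force: [1.0, -0.3, 1.3]
grip_width: 0.752
clock: 8.7
position: [0.5051, 0.0516, 0.1855]
ee_rot: [0.061, 0.998, 0.001, 0.001]
ft_force: [0.1, -0.3, -0.6]
grip_width: 0.753
```

View pics/w6.png

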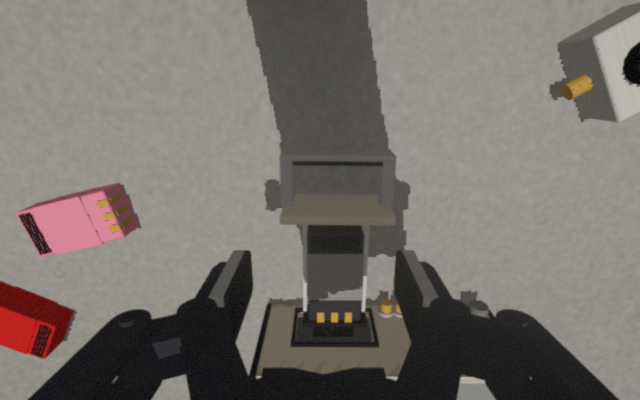

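The pack sits in the tray at (335,265), ribs near and terminals at (335,317). I'll check its flatness with depth.

Run:
```python
from h import *
p,d,K,V=load('w6'); X=pts(d,K,V)
for q in [(315,240),(335,240),(358,240),(312,270),(335,270),(360,270),(320,300),(335,300),(350,300),(335,162),(335,325),(303,300),(368,300)]: print(q,X[q[1],q[0]].round(4),p[q[1],q[0]])
a=cv2.resize(p[150:345,265:405],None,fx=3.8,fy=3,interpolation=cv2.INTER_CUBIC)[:,:,::-1]
cv2.imwrite('pics/cropG.png',cv2.convertScaleAbs(a,alpha=1.8))
```

```text
(315, 240) [0.5464 0.0381 0.0587] [32 34 29]
(335, 240) [0.5486 0.054  0.0582] [30 26 26]
(358, 240) [0.5508 0.0723 0.0583] [34 35 32]
(312, 270) [0.5734 0.0321 0.0581] [75 72 70]
(335, 270) [0.576  0.0509 0.0576] [76 73 68]
(360, 270) [0.5783 0.0714 0.058 ] [76 75 69]
(320, 300) [0.6037 0.0349 0.057 ] [94 92 86]
(335, 300) [0.6045 0.0477 0.0581] [99 96 91]
(350, 300) [0.6072 0.0604 0.0565] [95 93 88]
(335, 162) [0.4876 0.0611 0.0474] [44 39 39]
(335, 325) [0.6323 0.0447 0.0553] [40 36 37]
(303, 300) [0.6142 0.0178 0.0394] [162 159 150]
(368, 300) [ 0.6512  0.0796 -0.0019] [78 74 71]
```

View pics/cropG.png

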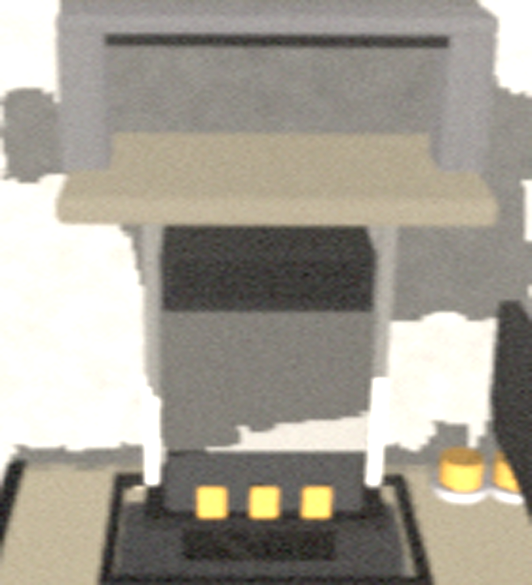

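Flat (top at 58 mm everywhere) and centred between the walls. Next: close the fingers, move outside the handle bar, then push along (0.9925,-0.122).

```bash
python3 -m jog '[[[-0.05,0.013,0],[0,0,0],20],[[-0.008,0.003,-0.03],[0,0,0],0],[[0,0,-0.04],[0,0,0],0],[[0,0,-0.03],[0,0,0],0],[[0,0,0],[0,0,0],0]]' 30
```

```text
clock: 9.38
position: [0.4486, 0.0684, 0.0798]
ee_rot: [0.061, 0.998, -0.002, 0.0]
ft_force: [0.4, -0.6, 0.6]
grip_width: 0.002
```

```bash
python3 -m jog '[[[-0.001,0,-0.033],[0,0,0],0],[[0,0,0],[0,0,0],0]]'
python3 - <<'E'
from h import *
o=sensors.get_obs();print(o['position'],o['ee_rot'],o['ft_force'])
snap('side','s7'); p=load('s7')[0]
cv2.imwrite('pics/s7c.png',cv2.resize(p[140:230,260:380],None,fx=6,fy=6,interpolation=cv2.INTER_CUBIC)[:,:,::-1])
E
```

```text
clock: 9.62
position: [0.4494, 0.0682, 0.0473]
ee_rot: [0.061, 0.998, -0.003, 0.001]
ft_force: [-0.9, 0.1, 0.4]
grip_width: 0.003
[0.44944049 0.06823284 0.04729856] [ 6.10320713e-02  9.98131632e-01 -2.76345894e-03  8.33444591e-04] [-0.87098147  0.06955509  0.38884754]
```

View pics/s7c.png

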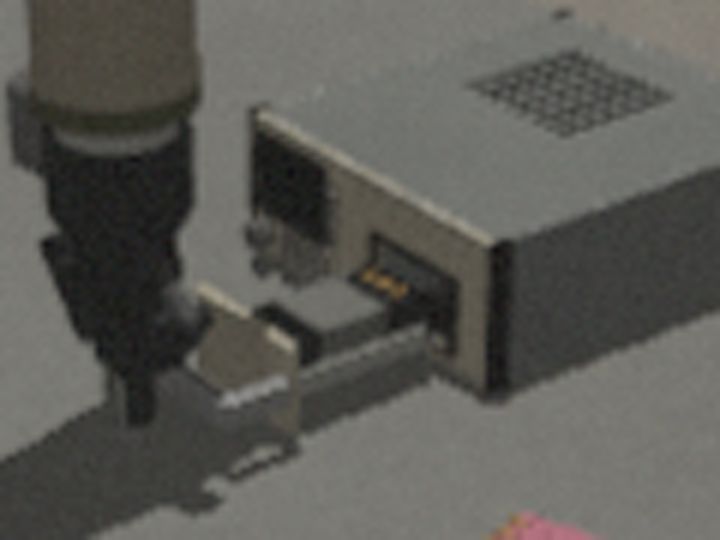

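The side view shows the pack flat in the tray and the shut fingers standing outside the bar. Starting the push.

```bash
python3 -m jog '[[[0.012,-0.0015,0],[0,0,0],0],[[0.008,-0.001,0],[0,0,0],0],[[0.01,-0.0012,0],[0,0,0],0],[[0.01,-0.0012,0],[0,0,0],0],[[0.01,-0.0012,0],[0,0,0],0]]'
```

```text
clock: 10.3
position: [0.5062, 0.0628, 0.0524]
ee_rot: [0.061, 0.998, -0.001, 0.004]
ft_force: [-1.0, -0.6, -0.6]
grip_width: 0.001
```

```bash
python3 -m jog '[[[0.01,-0.0012,0],[0,0,0],0],[[0.01,-0.0012,0],[0,0,0],0]]'
```

```text
clock: 10.55
position: [0.5277, 0.06, 0.0523]
ee_rot: [0.061, 0.998, -0.001, 0.004]
ft_force: [-1.0, 0.0, 1.3]
grip_width: -0.0
```

```bash
python3 -m jog '[[[0.007,-0.0015,-0.004],[0,0,0],0],[[0.005,-0.0006,0],[0,0,0],0]]'; python3 -m jog '[[[0.004,-0.0005,0],[0,0,0],0]]'; python3 -m jog '[[[0.003,-0.0004,0],[0,0,0],0]]'
```

```text
clock: 10.8
position: [0.5409, 0.0577, 0.0479]
ee_rot: [0.061, 0.998, -0.001, 0.004]
ft_force: [-1.3, 0.7, 0.4]
grip_width: 0.001
clock: 10.92
position: [0.5451, 0.0572, 0.0478]
ee_rot: [0.061, 0.998, -0.001, 0.004]
ft_force: [-1.3, 0.1, 0.9]
grip_width: -0.001
clock: 11.05
position: [0.5483, 0.0568, 0.0478]
ee_rot: [0.061, 0.998, -0.001, 0.004]
ft_force: [-3.0, 0.3, 1.5]
grip_width: -0.004
```

```bash
for i in 1; do python3 -m jog '[[[0.003,-0.0004,0],[0,0,0],0],[[0.003,-0.0004,0],[0,0,0],0]]'; python3 -m jog '[[[0.003,-0.0004,0],[0,0,0],0],[[0.003,-0.0004,0],[0,0,0],0]]'; done
```

```text
clock: 11.3
position: [0.5539, 0.0561, 0.0478]
ee_rot: [0.061, 0.998, -0.001, 0.003]
ft_force: [-3.9, -0.0, 2.9]
grip_width: -0.002
clock: 11.55
position: [0.5599, 0.0553, 0.0478]
ee_rot: [0.061, 0.998, -0.001, 0.003]
ft_force: [-4.4, 0.9, 1.3]
grip_width: -0.002
```

```bash
python3 -m jog '[[[0.002,-0.0002,0],[0,0,0],0]]';  python3 -m jog '[[[0.002,-0.0002,0],[0,0,0],0]]'
```

```text
clock: 11.68
position: [0.562, 0.0551, 0.0478]
ee_rot: [0.061, 0.998, -0.001, 0.002]
ft_force: [-3.3, -0.2, 3.0]
grip_width: 0.0
clock: 11.8
position: [0.564, 0.0548, 0.0477]
ee_rot: [0.061, 0.998, -0.001, 0.002]
ft_force: [-4.5, 0.7, 2.7]
grip_width: 0.002
```

```bash
python3 -m jog '[[[0.002,-0.0002,0],[0,0,0],0]]';  python3 -m jog '[[[0.002,-0.0002,0],[0,0,0],0]]'
```

```text
clock: 11.92
position: [0.566, 0.0545, 0.0477]
ee_rot: [0.061, 0.998, -0.001, 0.002]
ft_force: [-5.5, 0.2, 2.9]
grip_width: -0.002
clock: 12.05
position: [0.568, 0.0543, 0.0477]
ee_rot: [0.061, 0.998, -0.001, 0.002]
ft_force: [-4.8, 0.3, 3.3]
grip_width: 0.0
```

```bash
python3 -m jog '[[[0.0015,-0.0002,0],[0,0,0],0]]'
```

```text
clock: 12.18
position: [0.5696, 0.0541, 0.0476]
ee_rot: [0.061, 0.998, -0.001, 0.002]
ft_force: [-5.3, -0.5, 3.8]
grip_width: -0.002
```

```bash
python3 -m jog '[[[0.001,-0.0001,0],[0,0,0],0]]'
```

```text
clock: 12.3
position: [0.5706, 0.0539, 0.0477]
ee_rot: [0.061, 0.998, -0.001, 0.002]
ft_force: [-4.5, -1.4, 3.4]
grip_width: -0.0
```

```bash
python3 -m jog '[[[0.001,-0.0001,0],[0,0,0],0]]'
```

```text
clock: 12.42
position: [0.5717, 0.0538, 0.0477]
ee_rot: [0.061, 0.998, -0.001, 0.002]
ft_force: [-4.4, -0.4, 2.6]
grip_width: -0.001
```

```bash
python3 -m jog '[[[0.001,-0.0001,0],[0,0,0],0]]'
```

```text
clock: 12.55
position: [0.5727, 0.0536, 0.0477]
ee_rot: [0.061, 0.998, -0.001, 0.002]
ft_force: [-5.2, -0.5, 2.8]
grip_width: 0.004
```

```bash
python3 -m jog '[[[0.001,-0.0001,0],[0,0,0],0]]'
```

```text
clock: 12.68
position: [0.5737, 0.0535, 0.0476]
ee_rot: [0.061, 0.998, -0.001, 0.002]
ft_force: [-5.9, -0.3, 4.3]
grip_width: -0.001
```

```bash
python3 -m jog '[[[0.001,-0.0001,0],[0,0,0],0]]'
```

```text
clock: 12.8
position: [0.5746, 0.0534, 0.0476]
ee_rot: [0.061, 0.998, -0.001, 0.002]
ft_force: [-5.9, -0.7, 4.6]
grip_width: 0.0
```

```bash
python3 -m jog '[[[0.0007,-0.0001,0],[0,0,0],0]]'
```

```text
clock: 12.92
position: [0.5752, 0.0533, 0.0476]
ee_rot: [0.061, 0.998, -0.001, 0.001]
ft_force: [-6.2, -0.6, 3.6]
grip_width: -0.005
```

```bash
python3 -m jog '[[[0.0007,-0.0001,0],[0,0,0],0]]'
```

```text
clock: 13.05
position: [0.5759, 0.0532, 0.0475]
ee_rot: [0.061, 0.998, -0.001, 0.001]
ft_force: [-4.5, -0.2, 4.9]
grip_width: -0.001
```

```bash
python3 -m jog '[[[0.001,-0.0001,0],[0,0,0],0]]'
```

```text
clock: 13.18
position: [0.5765, 0.0532, 0.0475]
ee_rot: [0.061, 0.998, -0.001, 0.001]
ft_force: [-9.8, 0.2, 6.6]
grip_width: -0.003
```

```bash
python3 -m jog '[[[0.0007,-0.0001,0],[0,0,0],0]]'
```

```text
clock: 13.3
position: [0.5765, 0.0532, 0.0473]
ee_rot: [0.061, 0.998, -0.001, -0.0]
ft_force: [-9.4, 0.6, 6.6]
grip_width: -0.005
```

```bash
python3 -m jog '[[[0.0007,-0.0001,0],[0,0,0],0]]'
```

```text
clock: 13.42
position: [0.5765, 0.0532, 0.0471]
ee_rot: [0.061, 0.998, -0.001, -0.001]
ft_force: [-9.0, 0.5, 6.7]
grip_width: -0.002
```

The force jumped to about 10 N with no further travel, which is the buffer. Backing off to release.

```bash
python3 -m jog '[[[-0.003,0.0004,0],[0,0,0],0],[[-0.005,0.0006,0],[0,0,0],0],[[-0.012,0.0015,0],[0,0,0],0]]'; python3 -m jog '[[[-0.03,0.004,0],[0,0,0],0],[[-0.01,0,0.06],[0,0,0],0],[[0,0,0.05],[0,0,0],0],[[0,0,0.0],[0,0,0],0]]'
python3 - <<'E'
from h import *
o=sensors.get_obs();print(o['position'],o['ee_rot'],o['ft_force'])
snap('wrist','w8')
E
```

```text
clock: 13.8
position: [0.5576, 0.0558, 0.0474]
ee_rot: [0.061, 0.998, -0.001, 0.001]
ft_force: [-0.8, 0.8, -0.7]
grip_width: 0.003
clock: 14.3
position: [0.5139, 0.0607, 0.1597]
ee_rot: [0.06, 0.998, -0.0, 0.001]
ft_force: [-0.2, 0.8, -0.5]
grip_width: -0.004
[0.5138542  0.06067421 0.15972037] [ 6.02080377e-02  9.98184891e-01 -5.38923535e-05  1.38268637e-03] [-0.20394371  0.77144778 -0.54169231]
```

View pics/w8.png

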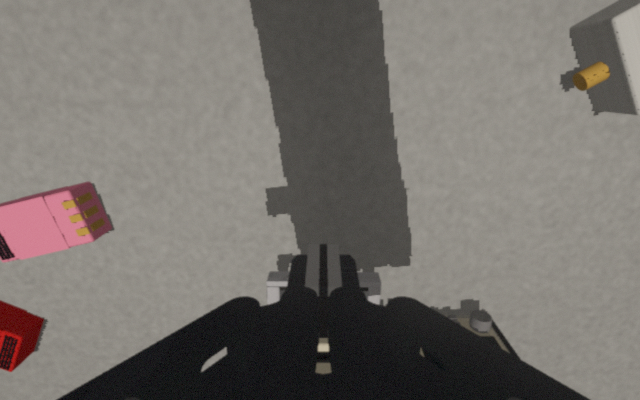

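The fingers cover most of the tray here; the bar's left end shows at (268,275). I'll measure it and cross-check with the scene camera.

Run:
```python
from h import *
p,d,K,V=load('w8')
cv2.imwrite('pics/c8.png',cv2.convertScaleAbs(cv2.resize(p[240:340,250:400],None,fx=5,fy=5,interpolation=cv2.INTER_CUBIC)[:,:,::-1],alpha=1.6))
snap('scene','sc8');p=load('sc8')[0]
cv2.imwrite('pics/c8s.png',cv2.convertScaleAbs(cv2.resize(p[165:240,310:420],None,fx=7,fy=7,interpolation=cv2.INTER_CUBIC)[:,:,::-1],alpha=1.3))
```

```text
(no output)
```

View pics/c8.png

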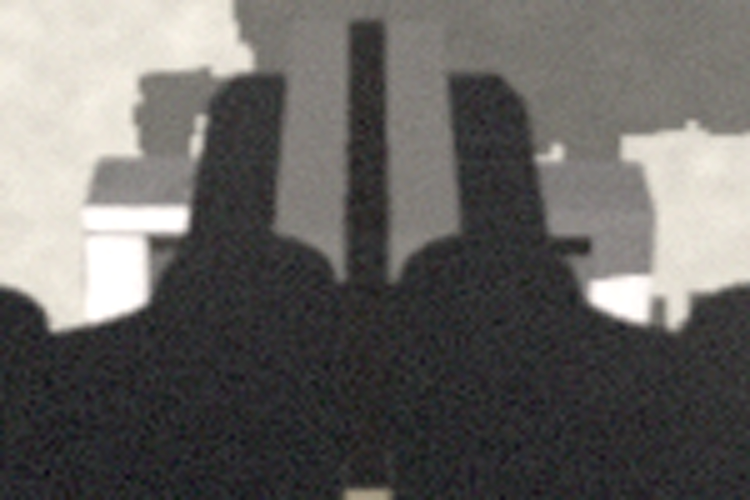

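View pics/c8s.png

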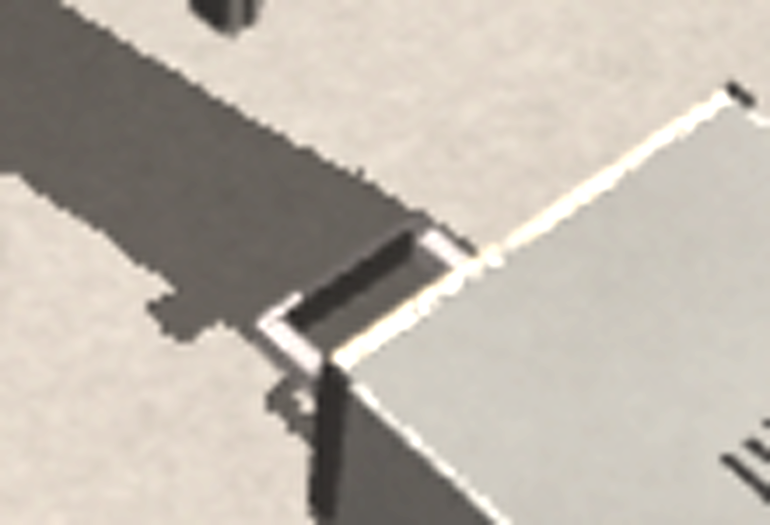

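Run:
```python
from h import *
p,d,K,V=load('w8')
f=lambda x,y,z: ray(K,V,250+x/5,240+y/5,z)[:2]
print('wrist R outer',f(83,206,.05),'inner edge',f(120,233,.05),'L outer',f(652,208,.05))
p,d,K,V=load('sc8')
g=lambda x,y,z: ray(K,V,310+x/7,165+y/7,z)[:2]
R,L=g(258,325,.05),g(418,224,.05);print('scene',R,L,'mid',(R+L)/2)
```

```text
wrist R outer [0.57773148 0.00658739] inner edge [0.58320628 0.01150031] L outer [0.58862065 0.09434238]
scene [0.57940144 0.00741805] [0.59320769 0.09148729] mid [0.58630456 0.04945267]
```

Latched: the bar's outer face is at x≈0.583, about 4 mm back from the buffer and 101 mm in from its start. Next I hook into the gap behind the bar, 25 mm in from its outer face, at TCP (0.608,0.0475).

```bash
python3 -m jog '[[[0.05,-0.007,0],[0,0,0],0],[[0.044,-0.006,0],[0,0,0],0],[[0,0,0],[0,0,0],0]]'
```

```text
clock: 14.78
position: [0.6057, 0.048, 0.1516]
ee_rot: [0.059, 0.998, -0.001, -0.004]
ft_force: [-0.6, 0.0, 0.5]
grip_width: -0.003
```

```bash
python3 -m jog '[[[0.002,-0.001,-0.035],[0,-0.008,0.003],0],[[0,0,-0.02],[0,0,0],0],[[0,0,0],[0,0,0],0]]'
python3 - <<'E'
from h import *
snap('wrist','w9'); p=snap('side','s9')[0]
cv2.imwrite('pics/s9c.png',cv2.convertScaleAbs(cv2.resize(p[140:230,260:380],None,fx=6,fy=6,interpolation=cv2.INTER_CUBIC)[:,:,::-1],alpha=1.5))
E
```

```text
clock: 15.15
position: [0.605, 0.0465, 0.0923]
ee_rot: [0.058, 0.998, -0.002, -0.002]
ft_force: [0.6, -0.0, 0.8]
grip_width: 0.001
```

View pics/s9c.png

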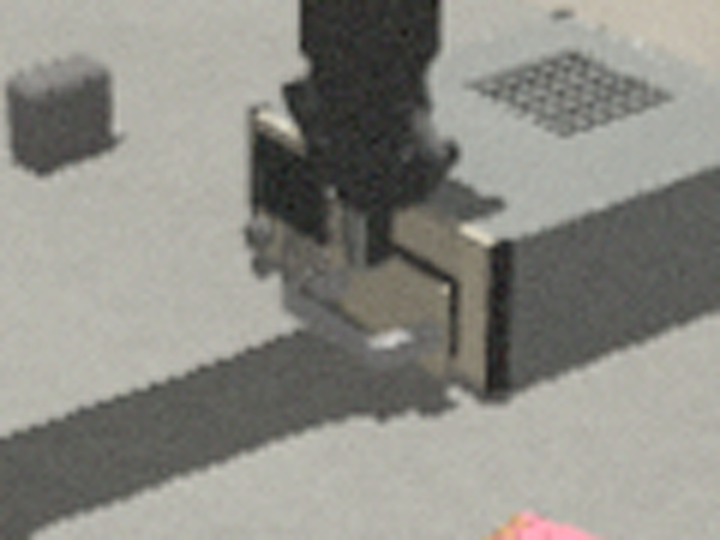

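View pics/w9.png

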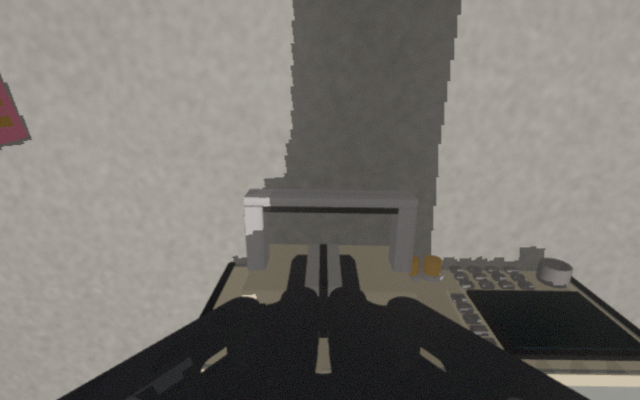

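Handle bar at rows 192–208, columns 246–416; the tray is fully in and the fingertips at (323,245) appear above the gap. Remeasuring the bar.

Run:
```python
from h import *
p,d,K,V=load('w9')
o=sensors.get_obs()['position']
ax=np.array([.9925,-.122]); ay=np.array([.122,.9925])
for n,q in dict(outL=(246,194.5,.05),outR=(417,195,.05),inn=(330,207,.05)).items():
    w=ray(K,V,*q[:2],q[2])[:2]; print(n,w.round(4),((w-o[:2])@ax).round(4),((w-o[:2])@ay).round(4))
print(o); X=pts(d,K,V); print(X[200,330],X[255,290],X[262,270])
```

```text
outL [0.5767 0.0083] -0.0247 -0.0416
outR [0.5869 0.0943] -0.0251 0.045
inn [0.5882 0.0499] -0.0183 0.0011
[0.60624344 0.04659596 0.09417114]
[0.58477432 0.0502972  0.04914741] [0.62200895 0.02249438 0.03253623] [0.62049873 0.01210472 0.04151195]
```

```bash
python3 -m jog '[[[0.001,0.001,-0.015],[0,0,0],0],[[0,0,0],[0,0,0],0]]';  python3 -m jog '[[[0.0,0,-0.01],[0,0,0],0],[[0,0,-0.008],[0,0,0],0],[[0,0,0],[0,0,0],0]]'
```

```text
clock: 15.5
position: [0.608, 0.0482, 0.0799]
ee_rot: [0.058, 0.998, -0.001, 0.0]
ft_force: [-0.4, 0.2, 1.0]
grip_width: -0.002
clock: 15.88
position: [0.6083, 0.0482, 0.061]
ee_rot: [0.058, 0.998, -0.001, 0.001]
ft_force: [-0.5, -0.2, -0.4]
grip_width: 0.002
```

```bash
python3 -m jog '[[[-0.003,0.0004,-0.003],[0,0,0],0],[[0,0,0],[0,0,0],0]]'
```

```text
clock: 16.12
position: [0.6051, 0.0486, 0.058]
ee_rot: [0.058, 0.998, -0.001, 0.001]
ft_force: [-0.9, -1.0, 1.0]
grip_width: -0.003
```

```bash
python3 -m jog '[[[-0.0015,0.0002,0],[0,0,0],0]]'
```

```text
clock: 16.25
position: [0.6037, 0.0487, 0.0581]
ee_rot: [0.058, 0.998, -0.001, 0.001]
ft_force: [0.2, -0.5, 0.2]
grip_width: 0.001
```

```bash
python3 -m jog '[[[-0.001,0.0001,0],[0,0,0],0]]'
```

```text
clock: 16.38
position: [0.6027, 0.0489, 0.0583]
ee_rot: [0.058, 0.998, -0.001, 0.001]
ft_force: [0.5, 0.2, 0.9]
grip_width: 0.001
```

```bash
python3 -m jog '[[[-0.001,0.0001,0],[0,0,0],0]]'
```

```text
clock: 16.5
position: [0.6017, 0.049, 0.0584]
ee_rot: [0.058, 0.998, -0.001, 0.001]
ft_force: [0.8, -0.1, -0.5]
grip_width: 0.001
```

```bash
python3 -m jog '[[[-0.0005,0.0001,0],[0,0,0],0]]'
```

```text
clock: 16.62
position: [0.6012, 0.0491, 0.0585]
ee_rot: [0.058, 0.998, -0.0, 0.001]
ft_force: [0.3, -0.1, 0.8]
grip_width: 0.002
```

```bash
python3 -m jog '[[[-0.0005,0.0001,0],[0,0,0],0]]'
```

```text
clock: 16.75
position: [0.6009, 0.0492, 0.0586]
ee_rot: [0.058, 0.998, -0.0, 0.001]
ft_force: [1.5, -1.1, -0.6]
grip_width: 0.004
```

```bash
python3 -m jog '[[[-0.0005,0.0001,0],[0,0,0],0]]'
```

```text
clock: 16.88
position: [0.6007, 0.0492, 0.0586]
ee_rot: [0.058, 0.998, -0.001, 0.002]
ft_force: [2.6, -0.3, -3.2]
grip_width: -0.004
```

```bash
python3 -m jog '[[[-0.0005,0.0001,0],[0,0,0],0]]'
```

```text
clock: 17.0
position: [0.6005, 0.0492, 0.0587]
ee_rot: [0.058, 0.998, -0.001, 0.002]
ft_force: [4.0, -1.9, -1.6]
grip_width: 0.005
```

```bash
python3 -m jog '[[[-0.0004,0,0],[0,0,0],0]]'
```

```text
clock: 17.12
position: [0.6005, 0.0492, 0.0588]
ee_rot: [0.058, 0.998, -0.001, 0.003]
ft_force: [3.3, 0.1, -2.5]
grip_width: -0.001
```

```bash
python3 -m jog '[[[-0.0003,0,0],[0,0,0],0]]'
```

```text
clock: 17.25
position: [0.6004, 0.0492, 0.0588]
ee_rot: [0.058, 0.998, -0.001, 0.003]
ft_force: [4.4, -0.5, -2.8]
grip_width: -0.001
```

```bash
python3 -m jog '[[[-0.0003,0,0],[0,0,0],0]]'
```

```text
clock: 17.38
position: [0.6003, 0.0492, 0.0589]
ee_rot: [0.058, 0.998, -0.001, 0.003]
ft_force: [5.0, -0.1, -3.2]
grip_width: 0.003
```

The tug built to about 4–5 N and held for several rows with the tray staying put (under 0.5 mm of creep). Next: unhook, rise and check.

```bash
python3 -m jog '[[[0.004,-0.0005,0],[0,0,0],0],[[0.003,-0.0004,0],[0,0,0],0],[[0,0,0.02],[0,0,0],0]]'; python3 -m jog '[[[0,0,0.04],[0,0,0],0],[[-0.02,0,0.05],[0,0,0],0],[[-0.05,0,0.04],[0,0,0],0],[[-0.06,0,0],[0,0,0],0],[[-0.04,0,0],[0,0,0],0]]'
python3 - <<'E'
from h import *
p=snap('wrist','w10')[0]; q=snap('scene','sc10')[0]
a=cv2.resize(q[165:240,310:420],None,fx=5,fy=5,interpolation=cv2.INTER_CUBIC)[:,:,::-1]
cv2.imwrite('pics/c10s.png',a); print(sensors.get_obs()['position'])
E
```

```text
clock: 17.75
position: [0.6055, 0.0484, 0.0782]
ee_rot: [0.058, 0.998, -0.001, 0.0]
ft_force: [0.3, -0.9, 1.0]
grip_width: -0.001
clock: 18.38
position: [0.4374, 0.0462, 0.2161]
ee_rot: [0.06, 0.998, -0.001, 0.003]
ft_force: [-0.6, -0.0, 0.2]
grip_width: -0.002
[0.43655261 0.04641358 0.21672422]
```

View pics/w10.png

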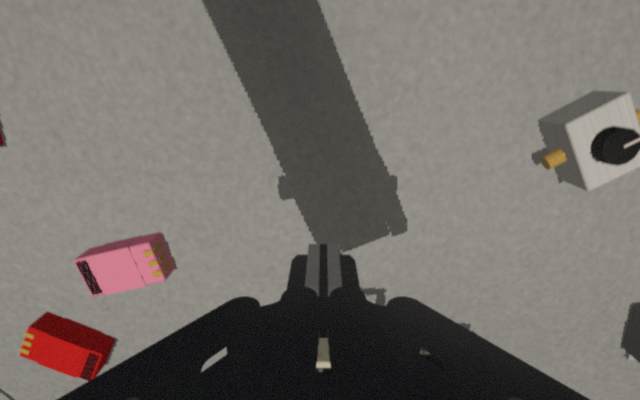

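View pics/c10s.png

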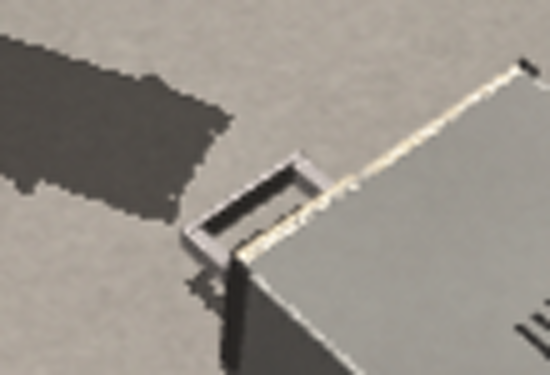

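The scene view shows the handle corner at pixel (346.6,212.4), against (346.9,211.4) before the tug, so the tray is still in. Handing in.

Run:
```python
from h import *
print(manip.hand_in()); print(sensors.get_obs()['clock'])
```

```text
the job is handed in; nothing more can be done
None
the job is handed in; nothing more can be done
```

The battery pack is in the tray, and the tray is pushed in and latched. I handed the job in at about 18.5 s; no verdict is reported.

- **Pack:** I put the dark grey pack in the open tray with its brass terminals towards the instrument. After letting go, its top measured 57–59 mm above the bench everywhere and it sat centred between the side walls, so it lies flat. I could not see it again once the tray was in.
- **Push:** I pushed the handle bar in with shut fingers. About 4–6 N was needed over the last 2–3 cm. It then rose to about 10 N with no further travel, which was the buffer. After release the bar stood about 4 mm back from there and about 101 mm in from where it started.
- **Tug:** I hooked the fingers behind the bar and pulled outward, building to about 4–5 N. The tool crept less than 0.5 mm. Afterwards the handle was within about 1 pixel of its place before the tug in the scene camera.
- **Bystanders:** I touched none of them and saw nothing out of place in the pictures. I did not re-measure their positions at the end.

No final check failed or disagreed. The wrist and scene estimates of the latched bar differed by about 3 mm, which is about what I expect from the calibration and reading edges off the pictures.

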